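Flip the ratchet and tighten the glass clamp

ROBOT

A 6-joint arm with a two-finger parallel gripper is mounted at the origin on the work surface. World frame = base frame: x ahead of the robot, y to its left, z up, the work surface at z = 0. Lengths are in mm, angles in rad, forces in N, time in s.
With the tool pointing down it reaches from about 400 to 925 mm from the base axis. Payload 12.5 kg.
Tool frame: the origin (TCP) lies midway between the tips of the shut fingers; the grasp point (between the pads) lies 19 mm behind it; z points along the fingers, y is the line along which they close (so a half turn about z gives the same grasp; the last joint's range is limited). The gripper opens to 95 mm and grips with 3 to 60 N. Pads are 20 mm wide; open, the fingers measure 119 mm over their backs; the gripper's body (75 mm by 180 mm) begins 59 mm behind the grasp point.
Start: joints at [1.153, 0.491, 1.559, -0, 1.092, -0.106], TCP at [191.716, 594.888, 214.661] pointing down, gripper open.
Joint ranges: [-3.1, 3.1], [-0.84, 2.19], [0.05, 2.79], [-1.13, 4.28], [0.06, 2.93], [-2.69, 2.69]. Speed limits (rad/s): [2.22, 2.22, 2.79, 3.14, 3.14, 3.14].

INTERFACE

Orientations are given as [roll, pitch, yaw] about the fixed x, y, z axes, in that order (R = Rz(yaw) Ry(pitch) Rx(roll)).
In Python, from cell import state, read_camera, job_done gives the robot as it stands.
- The arm moves only by the tool carry_out, never from a script. Its argument "moves" is a list of rows, each an object with "slide": the shift along the tool's x, y, z as a fraction of full scale, a list of three; "spin": the turn about the tool's z as a fraction of full scale. A call has 1 to 12 rows; each row shifts and turns the commanded pose from where the row before left it, along the tool's axes as they then stand; what a row does not reach is not made up. Full scale, the value 1, is 0.4 m for a shift and 30 degrees for a turn. A row lasts 1/12 s, in which the tool goes at most 41.7 mm and 7.16 degrees, less where a joint would pass 70% of its speed; a pose out of reach is approached as far as the arm can. A call with a number of a shift or a turn outside -1 to 1 is refused whole. A call with a gripper value outside its range is refused whole. "hand" is the closure, from 0 (fully open) to 1 (shut), set as the call begins (left out, the last holds). The fingers move at their own pace and stop on an object; the grip force is fixed at half the most. Time passes only in rows, so rows that do not move let the fingers close. It gives the time, the measured TCP pose, the force, the opening and the grip force at its end, in the units of the state.
- state(): the state, without advancing time (a new reading comes with each control period).
- read_camera(name): name is "scene" or "top"; returns a dict with "color" (480x640x3 uint8, red, green, blue), "K" (3x3 intrinsics, pixels), "R" (3x3) and "t" (3): a world point X has camera coordinates R X + t. Camera axes: x right, y down, z forward; pixel columns grow to the right and rows downward; lengths in mm; the calibration is good to about 2 mm. A picture is of the moment at which its call begins. There is no depth.
- job_done(): hands the job in; it is judged then, once.
The state is a dict: "t": time; "joints": joint angles; "qvel": joint speeds; "tau": joint torques, N m; "eef_pos": TCP position; "tcp_rot": TCP orientation; "ft_force": force on the tool from outside, world axes, zero at the start; "moment": the same for the moment, N m; "opening": opening from 0.0 (shut) to 1.0 (fully open); "grip_force": force on a finger pad.
Only numpy, scipy, OpenCV 4.12 (cv2) and the standard library are available. Lean on these libraries where they do the work, as an engineer would, in place of code of your own. Each camera call takes 0.05 s, during which the arm holds its last target. There are 200 camera calls.

TASK

The ratchet sitting on the shower-glass clamp's bolt is set to loosen: flip the direction lever on its head over to tighten, then, before tightening, swing the handle back anticlockwise almost to its stop pin to feel that it runs free without turning the bolt. Then work the handle to and fro to tighten the bolt to about 1 newton-metre (roughly 7.5 N at the middle of the grip), no more, as the glass cracks if it is forced. Never loosen the bolt, let go of everything at the end, and leave the other things on the table where they are.

Things in the scene. Friction and masses are not known exactly. Their poses are not given: they have to be found in the camera images.
- bracket: Chrome C-shaped clamp bracket fixed to the table, 100 (x) x 110 (y) x 62 mm high. Origin at its underside, below the vertical bolt axis; its own -x points along the ratchet handle when handle is 0. Two dark pins on its top (28 mm tall, 8 mm thick, 39 mm either side of the middle) stop the handle at both ends of its swing. A wooden batten under the glass belongs to it.
- pane: Frosted glass panel 210 x 270 x 8 mm, flat in the bracket's mouth beneath the handle's swing, top 37 to 40 mm above the table. Origin: centre of its underside, 88 mm from the bolt axis towards the handle. Its height varies by 2.5 mm, so the gap under the bolt's foot (0.7 to 3.2 mm at the start) is too fine to read off: feel it.
- spindle: Collar carrying the bolt, its rubber foot and the ratchet (origin at the bracket's origin at the start). It sinks 1.8 mm per radian that the bolt is turned clockwise; its foot then presses on the glass, and the torque rises with that force (about 1 N m at 130 N).
- bolt (a joint): Turn of the bolt in rad, 0 at the start, growing clockwise seen from above (tightening). Turns easily (under 0.3 N m) until the foot meets the glass (at 0.4 to 1.8 rad); from there the torque rises by about 1.7 N m per rad. It stays where it is left.
- handle (a joint): Swing of the ratchet handle in rad against the bracket, growing clockwise seen from above (tightening); stops at -0.55 and +0.55, starts between 0 and 0.45. Free-running it drags with about 0.1 N m or less and clicks every 0.26 rad, so up to 0.3 rad of a driving stroke is lost before it bites. The ratchet is captive on the bolt.
- lever (a joint): Direction lever in rad against the handle, growing clockwise seen from above, -0.45 to +0.45. Near -0.45 (start) the ratchet drives the bolt anticlockwise (loosens) and runs free clockwise; near +0.45 it drives clockwise (tightens) and runs free anticlockwise; near the middle it does not drive reliably. Takes 0.04 to 0.06 N m (about 2 N at its tip); stays where it is put.
- bolt_axis (a point): Point on the vertical bolt axis at mid height of the ratchet head and handle (85 mm above the table).
- grip_mid (a point): Middle of the handle's black rubber grip, 135 mm from the bolt axis, 85 mm above the table. The grip is 110 long, 24 wide, 18 mm thick (top 94 mm above the table, underside 36 to 39 mm above the glass). An 18 x 14 mm steel shank joins it to the round head (48 mm across, top 96 mm above the table).
- lever_tip (a point): Outer end, at mid height, of the direction lever's upright dark fin, on top of the head and turning about the bolt axis; it points away from the handle. Tip 37 mm from the axis, 106 mm above the table. The fin is 16 mm high (99 to 115 mm above the table), 7 mm thick (9 at the tip), from 8 to 41 mm from the axis.
- tumbler: Bystander: drinking glass, 72 mm wide, 100 mm tall. Origin at its underside.
- soap: Bystander: white soap bottle, 60 mm wide, 160 mm tall or so. Origin at its underside.
- screwdriver: Bystander: screwdriver, 180 mm long, lying. Origin at its underside (mid length).
- leaf: Bystander: spare steel hinge leaf, 60 x 70 mm, up to 15 mm high, lying behind the bracket. Origin at its underside.
- doorknob: Bystander: small round steel knob, 38 mm wide, 40 mm tall. Origin at its underside.

How it is judged:
By the outcome, as a careful person would: the job done as asked, in the order asked, and still so for the second after the job is handed in, with the robot touching nothing.
It also fails if it takes over 72 s, if anything falls off the work surface, if the arm or the gripper's body presses on something with over 40 N, if the wrist force passes 120 N, or if a joint passes its speed limit or range.

## Working session

There is one attempt and no reset: what is moved stays moved. The work goes in short steps, Python scripts to look and compute and a tool call to move; the robot and the scene stay as the last step left them, time stands still between calls to the robot, and variables do not carry over. Pictures are saved under pics/ and viewed, at most 10 in all, crops included, and the job is handed in when it is done.

Besides the shell and the picture viewer there is one more tool, called after "Emit:" by a JSON object that holds its "fn" and its "kwargs", one argument or row to a line. carry_out: Moves the arm, as the interface text tells. Shift numbers are shares of 0.4 m and turn numbers shares of 30 degrees, none past 1 either way. Its arguments: {"type":"object","properties":{"moves":{"type":"array"},"hand":{"type":"number"}},"required":["moves"]}

```bash
mkdir -p pics; ls; python3 - <<'E'
from cell import *
import cv2
s=state();print({k:s[k] for k in('t','eef_pos','tcp_rot','ft_force','opening')})
for n in('scene','top'):
    c=read_camera(n);cv2.imwrite(f'pics/{n}0.png',c['color'][:,:,::-1]);print(n,c['K'],c['R'],c['t'])
E
```

```text
pics
{'t': 0.0, 'eef_pos': array([191.58879511, 594.64038684, 214.03795442]), 'tcp_rot': array([-3.14042413e+00, -1.16333582e-04,  2.82984780e+00]), 'ft_force': array([-0.06790078, -0.57893985, -0.61332834]), 'opening': 1.001355654092042}
scene [[569.67879026   0.         327.87161518]
 [  0.         569.67879026 239.5411494 ]
 [  0.           0.           1.        ]] [[ 0.5213974   0.85324699  0.0106919 ]
 [ 0.57980382 -0.34505449 -0.73808192]
 [-0.6260769   0.3910332  -0.67462638]] [-327.36855194 -279.27595147 1720.49831106]
top [[603.15537856   0.         331.86022172]
 [  0.         603.15537856 231.46197753]
 [  0.           0.           1.        ]] [[-0.00664881 -0.99984029 -0.01658889]
 [-0.99796807  0.00768578 -0.06325081]
 [ 0.06336821  0.01613464 -0.99785978]] [  31.10176351  639.21366072 1706.66178972]
```

View pics/top0.png

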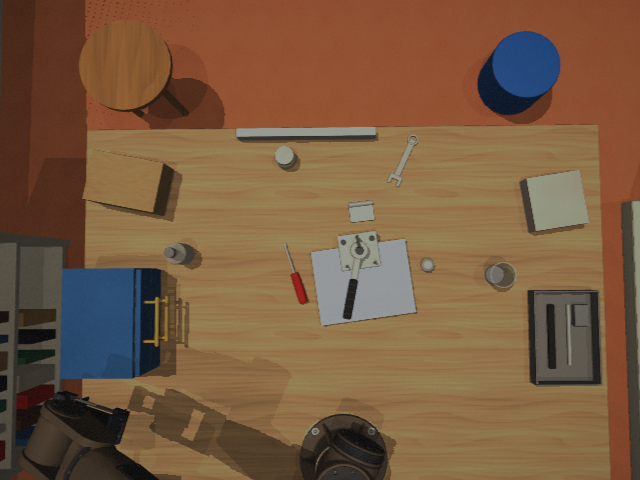

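View pics/scene0.png

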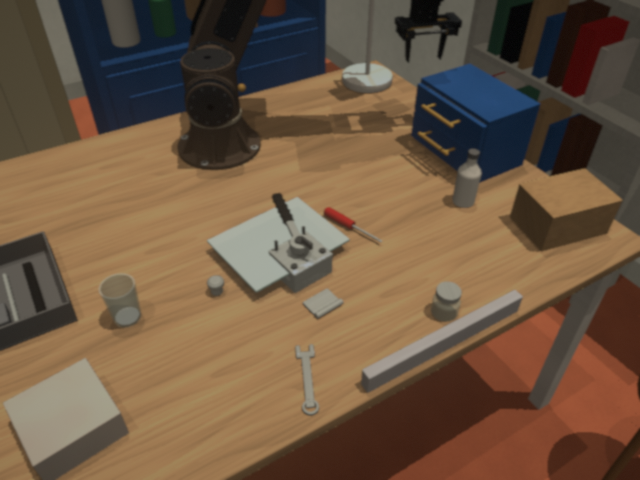

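The top view shows the bracket at about (359,250), the black grip from (355,280) to (348,318) and the pane beneath. The scene view agrees. Next I measure the grip, head and fin.

```bash
cat > h.py <<'E'
from cell import *
import numpy as np, cv2
def ray(c,u,v,z):
    d=c['R'].T@np.linalg.inv(c['K'])@np.array([u,v,1.]);o=-c['R'].T@c['t']
    return (o+d*(z-o[2])/d[2])[:2]
def pix(c,X):
    p=c['K']@(c['R']@np.array(X)+c['t']);return p[:2]/p[2]
def grip(c,u0=330,v0=262,u1=375,v1=330,z=94):
    g=c['color'].max(2);m=np.zeros(g.shape,np.uint8);m[v0:v1,u0:u1]=(g[v0:v1,u0:u1]<60)
    n,l,s,ce=cv2.connectedComponentsWithStats(m);k=1+s[1:,4].argmax()
    r=cv2.minAreaRect(np.argwhere(l==k)[:,::-1].astype(np.float32));return s[k],r,[ray(c,*p,z) for p in cv2.boxPoints(r)],ray(c,*r[0],z)
E
python3 - <<'E'
from h import *
c=read_camera('top');print(grip(c))
for p in[(359,250),(358,238)]:print(ray(c,*p,96))
a=cv2.resize(c['color'][220:330,300:430,::-1],None,fx=6,fy=5.4,interpolation=cv2.INTER_CUBIC)
b=cv2.resize(read_camera('scene')['color'][185:295,260:350,::-1],None,fx=6,fy=5.4,interpolation=cv2.INTER_CUBIC)
cv2.imwrite('pics/c1.png',cv2.resize(c['color'][225:285,320:400,::-1],(800,600),interpolation=cv2.INTER_CUBIC))
cv2.imwrite('pics/c2.png',b)
E
```

```text
(array([343, 279,  15,  40, 313], dtype=int32), ((349.9839782714844, 298.5880126953125), (7.870959281921387, 39.98089599609375), 10.30484676361084), [array([400.24152953,  -2.11479801]), array([506.64225905, -22.44010287]), array([502.6802726, -43.5074558]), array([396.33307587, -23.10728632])], array([451.37002433, -22.77440614]))
[583.33202026 -48.48816355]
[616.16302598 -46.06719782]
```

View pics/c1.png

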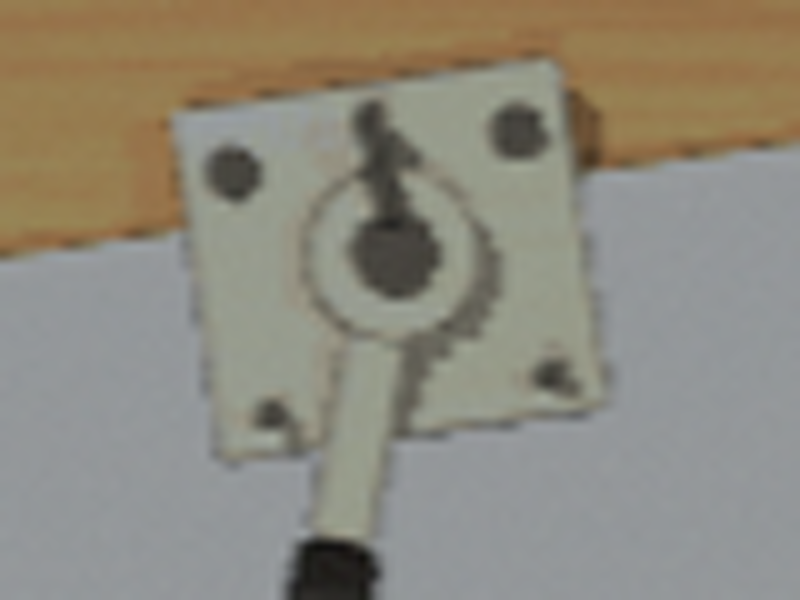

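View pics/c2.png

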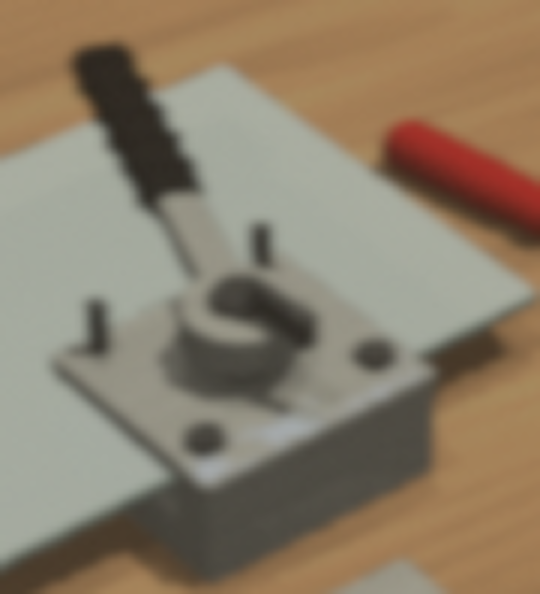

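The crop shows the head circle at about px (359.2,250.2), the fin tip at (357.1,235.8) and the handle about 17° clockwise of the bracket's axis. That puts the axis near (583.5,-48.5) and grip_mid at (451,-23), which are 135 mm apart as they should be. Next I approach the fin's +y side with the fingers shut.

Emit:
{"fn": "carry_out", "kwargs": {
  "hand": 1,
  "moves": [
    {"slide":[-0.072,-0.057,0],"spin":0},
    {"slide":[-0.072,-0.057,0],"spin":0},
    {"slide":[-0.072,-0.057,0],"spin":0},
    {"slide":[-0.072,-0.057,0],"spin":0},
    {"slide":[-0.072,-0.057,0],"spin":0},
    {"slide":[-0.072,-0.057,0],"spin":0},
    {"slide":[-0.072,-0.057,0],"spin":0},
    {"slide":[-0.072,-0.057,0],"spin":0},
    {"slide":[-0.072,-0.057,0],"spin":0},
    {"slide":[-0.072,-0.057,0],"spin":0},
    {"slide":[-0.072,-0.057,0],"spin":0},
    {"slide":[-0.072,-0.057,0],"spin":0}
  ]
}}

```text
t: 1.2
eef_pos: [437.4, 226.8, 214.7]
tcp_rot: [3.141, 0.0, 2.83]
ft_force: [0.9, 0.1, -0.3]
opening: 0.218
grip_force: 0.0
```

Emit:
{"fn": "carry_out", "kwargs": {
  "moves": [
    {"slide":[-0.072,-0.057,0],"spin":0},
    {"slide":[-0.072,-0.057,0],"spin":0},
    {"slide":[-0.072,-0.057,0],"spin":0},
    {"slide":[-0.072,-0.057,0],"spin":0},
    {"slide":[-0.072,-0.057,0],"spin":0},
    {"slide":[-0.072,-0.057,0],"spin":0},
    {"slide":[-0.072,-0.057,0],"spin":0},
    {"slide":[-0.072,-0.057,0],"spin":0}
  ]
}}

```text
t: 1.87
eef_pos: [600.7, -17.6, 214.6]
tcp_rot: [3.142, -0.0, 2.83]
ft_force: [0.5, 0.4, 0.3]
opening: 0.006
grip_force: 0.0
```

Emit:
{"fn": "carry_out", "kwargs": {
  "moves": [
    {"slide":[0,0,0],"spin":-0.22},
    {"slide":[0,0,0],"spin":-0.22},
    {"slide":[0,0,0],"spin":-0.22},
    {"slide":[0,0,0],"spin":-0.22},
    {"slide":[0,0,0],"spin":-0.22},
    {"slide":[0,0,0],"spin":-0.22},
    {"slide":[0,0,0],"spin":-0.22},
    {"slide":[0,0,0],"spin":-0.22},
    {"slide":[0,0,0],"spin":0},
    {"slide":[0,0,0],"spin":0}
  ]
}}

```text
t: 2.7
eef_pos: [600.0, -15.8, 214.5]
tcp_rot: [3.141, -0.0, -2.535]
ft_force: [0.5, -0.1, 0.7]
opening: 0.002
grip_force: 0.0
```

```bash
cat >> h.py <<'E'
def pose():
    s=state();p=s['eef_pos'];y=np.degrees(s['tcp_rot'][2])%360
    print('t',round(s['t'],2),'tcp',p.round(1),'yaw',round(y,1),'f',s['ft_force'].round(2),'open',round(s['opening'],2));return p,np.radians(y)
def to(xyz,yawdeg):  # remaining shift in tool axes (mm) and spin (deg)
    p,y=pose();d=np.array(xyz)-p
    print('need mm',[round(v,1) for v in(d[0]*np.cos(y)+d[1]*np.sin(y),d[0]*np.sin(y)-d[1]*np.cos(y),-d[2])],'spin',round(np.degrees(y)-yawdeg,1))
E
python3 - <<'E'
from h import *
to([600,-16.2,103],215)
c=read_camera('scene');cv2.imwrite('pics/s1.png',cv2.resize(c['color'][150:290,230:400,::-1],(728,600),interpolation=cv2.INTER_CUBIC))
print(pix(c,[583.5,-48.5,96]))
E
```

```text
t 2.7 tcp [600.  -15.8 214.5] yaw 214.7 f [ 0.55 -0.06  0.7 ] open 0.0
need mm [np.float64(0.2), np.float64(-0.3), np.float64(111.5)] spin -0.3
[299.42505963 241.74505854]
```

View pics/s1.png

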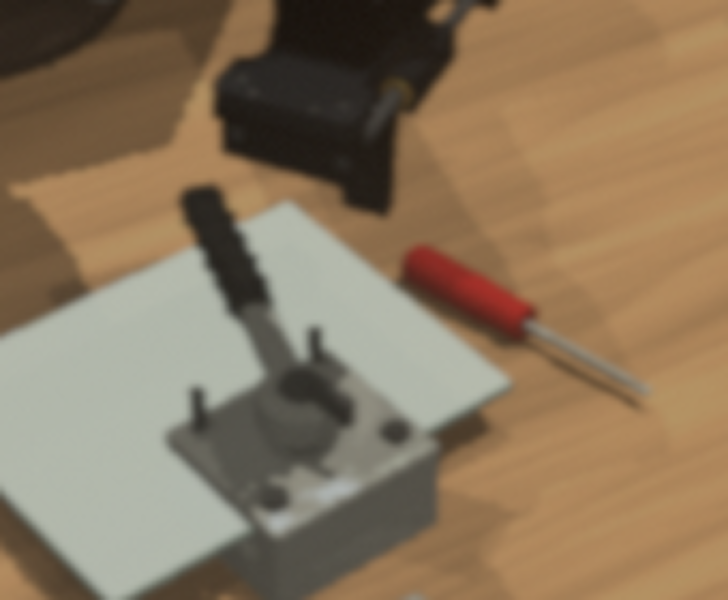

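The scene view shows the fin's tip at about (312,246) and the tool hovering off its +y side. The axis projection also fits the head. I descend next.

Emit:
{"fn": "carry_out", "kwargs": {
  "moves": [
    {"slide":[0,0,0.06],"spin":0},
    {"slide":[0,0,0.06],"spin":0},
    {"slide":[0,0,0.06],"spin":0},
    {"slide":[0,0,0.06],"spin":0},
    {"slide":[0,0,0.03],"spin":0},
    {"slide":[0,0,0.008],"spin":0},
    {"slide":[0,0,0],"spin":0},
    {"slide":[0,0,0],"spin":0}
  ]
}}

```text
t: 3.42
eef_pos: [600.5, -15.8, 104.1]
tcp_rot: [-3.141, 0.001, -2.533]
ft_force: [0.1, -0.2, 1.0]
opening: 0.004
grip_force: 0.0
```

```bash
python3 - <<'E'
from h import *
pose()
c=read_camera('scene');print(ray(c,311.8,245.7,107))
print(grip(read_camera('top'))[1])
cv2.imwrite('pics/s2.png',cv2.resize(c['color'][190:280,260:350,::-1],(600,600),interpolation=cv2.INTER_CUBIC))
p=np.array([-32,17.])
for d in(5,7):
    s=np.radians(d);R=np.array([[np.cos(s),-np.sin(s)],[np.sin(s),np.cos(s)]]);print(d,((R-np.eye(2))@p/400).round(5),d/30)
E
```

```text
t 3.42 tcp [600.5 -15.8 104.1] yaw 214.9 f [ 0.11 -0.16  0.97] open 0.0
[619.01810567 -37.13862775]
((359.6564025878906, 291.06488037109375), (78.17181396484375, 29.783756256103516), 64.15560913085938)
5 [-0.0034  -0.00713] 0.16666666666666666
7 [-0.00458 -0.01007] 0.23333333333333334
```

View pics/s2.png

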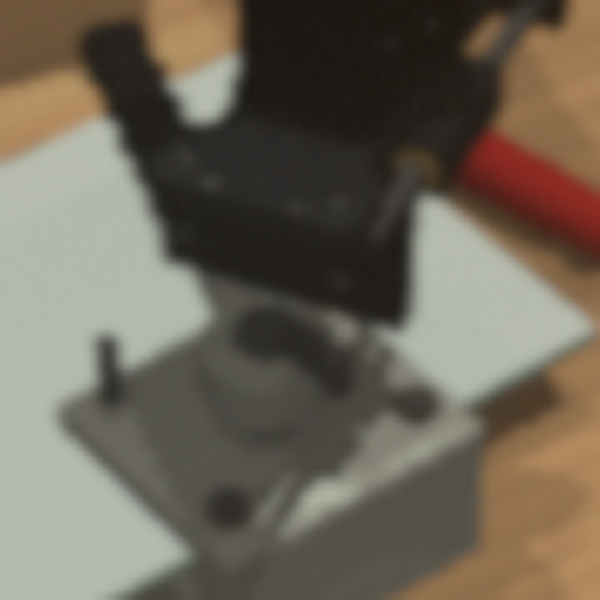

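The fin tip measures (619,-37), as expected, and the shut fingers sit beside it on the +y side. The gripper body overhangs well above. I swing clockwise about the bolt axis.

Emit:
{"fn": "carry_out", "kwargs": {
  "moves": [
    {"slide":[-0.0034,-0.0071,0],"spin":0.1667},
    {"slide":[-0.0034,-0.0071,0],"spin":0.1667},
    {"slide":[-0.0034,-0.0071,0],"spin":0.1667},
    {"slide":[-0.0034,-0.0071,0],"spin":0.1667},
    {"slide":[-0.0034,-0.0071,0],"spin":0.1667},
    {"slide":[-0.0034,-0.0071,0],"spin":0.1667},
    {"slide":[-0.0034,-0.0071,0],"spin":0.1667},
    {"slide":[-0.0034,-0.0071,0],"spin":0.1667}
  ]
}}

```text
t: 4.18
eef_pos: [617.4, -33.9, 104.6]
tcp_rot: [3.141, 0.002, 3.048]
ft_force: [0.4, 1.2, -0.2]
opening: 0.006
grip_force: 0.5
```

Emit:
{"fn": "carry_out", "kwargs": {
  "moves": [
    {"slide":[-0.0034,-0.0071,0],"spin":0.1667},
    {"slide":[-0.0034,-0.0071,0],"spin":0.1667},
    {"slide":[-0.0034,-0.0071,0],"spin":0.1667},
    {"slide":[-0.0034,-0.0071,0],"spin":0.1667},
    {"slide":[0,0,0],"spin":0}
  ]
}}

```text
t: 4.6
eef_pos: [620.2, -46.5, 104.5]
tcp_rot: [3.141, 0.002, 2.699]
ft_force: [-0.3, 0.1, 1.2]
opening: 0.004
grip_force: 0.5
```

```bash
python3 - <<'E'
from h import *
p,y=pose();print('radial/tang of tcp',p[:2]-[583.5,-48.5])
t=read_camera('top');s=read_camera('scene')
a=cv2.resize(t['color'][225:325,330:390,::-1],(360,600),interpolation=cv2.INTER_CUBIC)
b=cv2.resize(s['color'][190:290,265:335,::-1],(420,600),interpolation=cv2.INTER_CUBIC)
cv2.imwrite('pics/s3.png',np.hstack([a,b]))
E
```

```text
t 4.6 tcp [620.2 -46.5 104.5] yaw 154.7 f [-0.3   0.14  1.17] open 0.0
radial/tang of tcp [36.71938076  2.04380559]
```

View pics/s3.png

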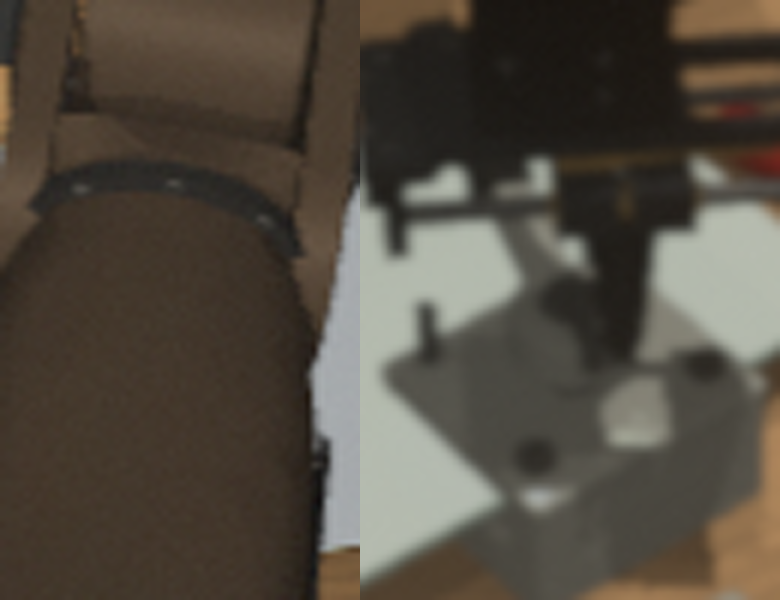

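The scene half shows the fin's tip pushed round to about (590,365) by the finger. I finish the arc gently.

Emit:
{"fn": "carry_out", "kwargs": {
  "moves": [
    {"slide":[-0.0014,-0.0028,0],"spin":0.0667},
    {"slide":[-0.0014,-0.0028,0],"spin":0.0667},
    {"slide":[-0.0014,-0.0028,0],"spin":0.0667},
    {"slide":[-0.0014,-0.0028,0],"spin":0.0667}
  ]
}}

```text
t: 5.03
eef_pos: [620.0, -50.9, 104.1]
tcp_rot: [3.141, 0.001, 2.566]
ft_force: [0.3, 1.5, 1.1]
opening: 0.006
grip_force: 0.9
```

Emit:
{"fn": "carry_out", "kwargs": {
  "moves": [
    {"slide":[-0.0014,-0.0028,0],"spin":0.0667},
    {"slide":[-0.0014,-0.0028,0],"spin":0.0667},
    {"slide":[0,0,0],"spin":0}
  ]
}}

```text
t: 5.28
eef_pos: [619.6, -53.5, 104.0]
tcp_rot: [3.141, 0.001, 2.495]
ft_force: [0.6, 1.4, -0.0]
opening: 0.002
grip_force: 0.6
```

```bash
python3 - <<'E'
from h import *
p,y=pose();print(state()['moment'])
s=read_camera('scene')
b=cv2.resize(s['color'][180:280,255:355,::-1],(600,600),interpolation=cv2.INTER_CUBIC)
cv2.imwrite('pics/s4.png',b)
E
```

```text
t 5.28 tcp [619.6 -53.5 104. ] yaw 143.0 f [ 0.63  1.42 -0.03] open 0.0
[ 0.09398202 -0.14089832  0.04211951]
```

View pics/s4.png

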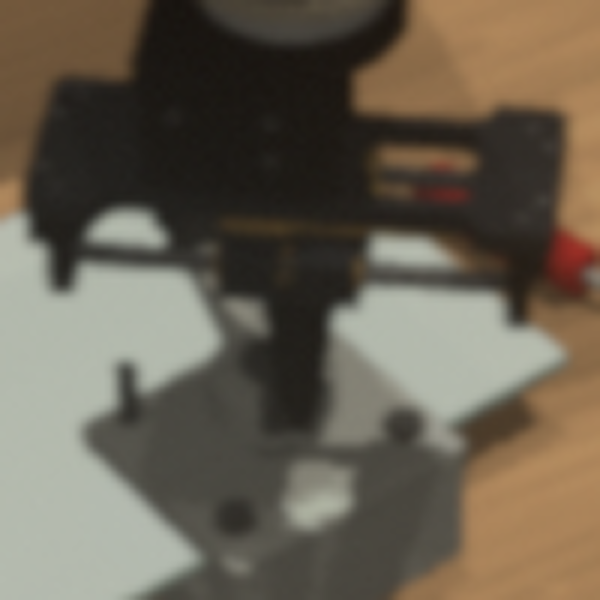

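The fin is now hidden by the finger, and the push is about 1.5 N, so the end stop isn't felt yet. I go a few degrees further.

Emit:
{"fn": "carry_out", "kwargs": {
  "moves": [
    {"slide":[-0.0014,-0.0028,0],"spin":0.0667},
    {"slide":[-0.0007,-0.0014,0],"spin":0.0333},
    {"slide":[0,0,0],"spin":0}
  ]
}}

```text
t: 5.58
eef_pos: [619.1, -55.4, 103.7]
tcp_rot: [3.141, 0.001, 2.443]
ft_force: [1.1, 0.9, 0.6]
opening: 0.004
grip_force: 0.8
```

Emit:
{"fn": "carry_out", "kwargs": {
  "moves": [
    {"slide":[-0.0007,-0.0014,0],"spin":0.0333},
    {"slide":[-0.0007,-0.0014,0],"spin":0.0333},
    {"slide":[0,0,0],"spin":0}
  ]
}}

```text
t: 5.83
eef_pos: [618.6, -56.7, 103.5]
tcp_rot: [3.141, 0.0, 2.406]
ft_force: [1.0, 0.7, 1.2]
opening: 0.008
grip_force: 0.8
```

Emit:
{"fn": "carry_out", "kwargs": {
  "moves": [
    {"slide":[0,0.02,0],"spin":0},
    {"slide":[0,0,-0.08],"spin":0},
    {"slide":[0,0,-0.08],"spin":0},
    {"slide":[0,0.09,-0.08],"spin":0},
    {"slide":[0,0.09,0],"spin":0},
    {"slide":[0,0.09,0],"spin":0},
    {"slide":[0,0.05,0],"spin":0},
    {"slide":[0,0,0],"spin":0},
    {"slide":[0,0,0],"spin":0}
  ]
}}

```text
t: 6.58
eef_pos: [706.5, 41.9, 194.2]
tcp_rot: [-3.141, -0.001, 2.409]
ft_force: [-0.1, -0.5, -0.2]
opening: 0.003
grip_force: 0.0
```

```bash
python3 - <<'E'
from h import *
p,y=pose()
s=read_camera('scene');t=read_camera('top')
b=cv2.resize(s['color'][190:270,265:335,::-1],(420,480),interpolation=cv2.INTER_CUBIC)
a=cv2.resize(t['color'][225:325,330:390,::-1],(288,480),interpolation=cv2.INTER_CUBIC)
cv2.imwrite('pics/s5.png',np.hstack([b,a]))
ax=np.array([583.5,-48.5]);print('axis px',pix(s,[*ax,107]))
for d in(15,-11,-37,-45):
    r=np.radians(d);print(d,((pix(s,[*(ax+37*np.array([np.cos(r),np.sin(r)])),107])-[265,190])*6).round())
E
```

```text
t 6.58 tcp [706.5  41.9 194.2] yaw 138.0 f [-0.07 -0.45 -0.2 ] open 0.0
axis px [299.31106069 238.09894064]
15 [277. 336.]
-11 [238. 353.]
-37 [192. 357.]
-45 [178. 355.]
```

View pics/s5.png

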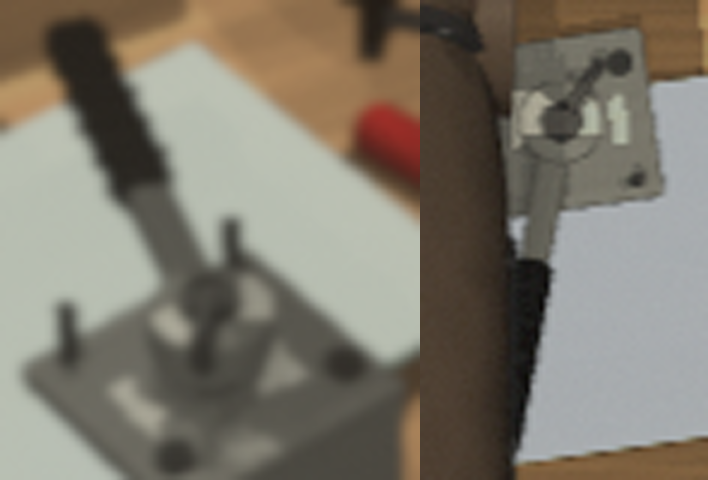

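Top half: hub at (561,122), fin tip at about (602,62), so the lever is over to about 0.40–0.42. Together with the constant 1.3 N, which is just the lever's drag, this suggests the end stop wasn't reached. I go back and push it fully home until the force steps up.

Emit:
{"fn": "carry_out", "kwargs": {
  "moves": [
    {"slide":[0,-0.1,0],"spin":0},
    {"slide":[0,-0.1,0],"spin":0},
    {"slide":[0,-0.1,0],"spin":0},
    {"slide":[0,-0.02,0],"spin":0},
    {"slide":[0,0,0.08],"spin":0},
    {"slide":[0,0,0.08],"spin":0},
    {"slide":[0,0,0.068],"spin":0},
    {"slide":[0,0,0],"spin":0},
    {"slide":[0,-0.01,0],"spin":0},
    {"slide":[0,-0.0075,0],"spin":0},
    {"slide":[0,0,0],"spin":0}
  ]
}}

```text
t: 7.6
eef_pos: [616.5, -60.1, 105.9]
tcp_rot: [3.14, 0.002, 2.407]
ft_force: [0.4, 0.1, -0.4]
opening: 0.004
grip_force: 0.2
```

Emit:
{"fn": "carry_out", "kwargs": {
  "moves": [
    {"slide":[-0.0014,-0.0028,0],"spin":0.0667},
    {"slide":[-0.0007,-0.0014,0],"spin":0.0333},
    {"slide":[0,0,0],"spin":0}
  ]
}}

```text
t: 7.85
eef_pos: [616.1, -61.5, 105.5]
tcp_rot: [3.14, 0.002, 2.354]
ft_force: [-0.2, 0.5, 4.2]
opening: 0.005
grip_force: 1.5
```

Emit:
{"fn": "carry_out", "kwargs": {
  "moves": [
    {"slide":[-0.0007,-0.0014,0],"spin":0.0333},
    {"slide":[-0.0007,-0.0014,0],"spin":0.0333},
    {"slide":[0,0,0],"spin":0}
  ]
}}

```text
t: 8.1
eef_pos: [615.6, -62.7, 104.8]
tcp_rot: [3.141, 0.002, 2.318]
ft_force: [0.4, 0.4, 6.0]
opening: 0.006
grip_force: 2.7
```

```bash
python3 - <<'E'
from h import *
for i in range(3):
    pose();print(state()['moment'].round(2))
    s=read_camera('scene')
cv2.imwrite('pics/s6.png',cv2.resize(s['color'][190:270,265:335,::-1],(525,600),interpolation=cv2.INTER_CUBIC))
E
```

```text
t 8.1 tcp [615.6 -62.7 104.8] yaw 132.8 f [0.44 0.41 5.99] open 0.01
[ 0.04 -0.15  0.04]
t 8.15 tcp [615.6 -62.7 104.8] yaw 132.9 f [0.02 1.21 6.46] open 0.0
[-0.01 -0.17 -0.02]
t 8.2 tcp [615.6 -62.6 104.8] yaw 132.9 f [1.69 1.14 4.4 ] open 0.0
[ 0.14 -0.19 -0.02]
```

View pics/s6.png

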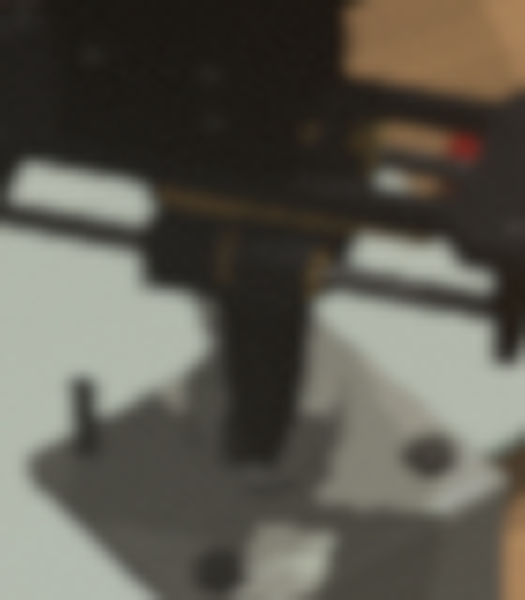

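The last view shows only the finger beyond the fin, so the lever is hidden. I back off well to the side so both cameras see it, and measure by numbers from here on.

Emit:
{"fn": "carry_out", "kwargs": {
  "moves": [
    {"slide":[0,0.02,0],"spin":0},
    {"slide":[0,0,-0.08],"spin":0},
    {"slide":[0,0,-0.08],"spin":0},
    {"slide":[0,0,-0.08],"spin":0},
    {"slide":[0.07,0.065,0],"spin":0},
    {"slide":[0.07,0.065,0],"spin":0},
    {"slide":[0.07,0.065,0],"spin":0},
    {"slide":[0.07,0.065,0],"spin":0},
    {"slide":[0.07,0.065,0],"spin":0},
    {"slide":[0.07,0.065,0],"spin":0},
    {"slide":[0.07,0.065,0],"spin":0},
    {"slide":[0,0,0],"spin":0}
  ]
}}

```text
t: 9.25
eef_pos: [619.9, 216.7, 199.5]
tcp_rot: [3.141, -0.001, 2.324]
ft_force: [0.4, -0.1, -0.1]
opening: 0.008
grip_force: 0.0
```

```bash
python3 - <<'E'
from h import *
p,y=pose();t=read_camera('top');g=grip(t);print(g[0],g[1],g[3])
L=t['color'][228:262,340:382].max(2)
h=t['color'].astype(int)
print('\n'.join(''.join('#' if v<75 else '+' if v<105 else '.' for v in r) for r in L))
E
```

```text
t 9.25 tcp [619.9 216.7 199.5] yaw 133.2 f [ 0.41 -0.14 -0.14] open 0.01
[337 278  18  40 306] ((345.5660095214844, 297.51885986328125), (7.692190647125244, 39.97191619873047), 15.945395469665527) [454.33546938 -10.78022464]
..........................................
..........................................
..........................................
..........................................
..........................................
..........................................
..........................................
..........................................
..............................++++........
.............................+++++........
.............................++++++.......
...........................+#+++++........
..+++......................++++++.....++..
.+++++....................++#.........++..
.+++++...................+++..............
.+++++..................+++...............
..+#+..................++#................
......................++++++..............
...................++++#+.................
.................++####+..................
................+++++##+..................
................++++++++..................
...............++++++++#..................
................++++++++..................
................+++++++...................
.................++++++...................
...................++.....................
..........................................
..........................................
........................+.................
......................+...................
..........................................
..........................................
...................................+......
```

The lever is at its stop: the fin is at about 39° and the handle at 16° in the image, and the handle was carried 5.6° clockwise once the stop was met. I go to the grip, part the fingers to about 44 mm and straddle it.

Emit:
{"fn": "carry_out", "kwargs": {
  "hand": 0.54,
  "moves": [
    {"slide":[-0.0164,-0.0864,0],"spin":0},
    {"slide":[-0.0164,-0.0864,0],"spin":0},
    {"slide":[-0.0164,-0.0864,0],"spin":0},
    {"slide":[-0.0164,-0.0864,0],"spin":0},
    {"slide":[-0.0164,-0.0864,0],"spin":0},
    {"slide":[-0.0164,-0.0864,0],"spin":0},
    {"slide":[-0.0164,-0.0864,0],"spin":0},
    {"slide":[-0.0164,-0.0864,0],"spin":0}
  ]
}}

```text
t: 9.97
eef_pos: [452.6, -18.0, 199.9]
tcp_rot: [-3.141, -0.0, 2.319]
ft_force: [0.3, -0.3, -0.3]
opening: 0.45
grip_force: 0.0
```

Emit:
{"fn": "carry_out", "kwargs": {
  "moves": [
    {"slide":[0,0,0],"spin":-0.202},
    {"slide":[0,0,0],"spin":-0.202},
    {"slide":[0,0,0],"spin":-0.202},
    {"slide":[0,0,0],"spin":-0.202},
    {"slide":[0,0,0],"spin":-0.202},
    {"slide":[0,0,0],"spin":0},
    {"slide":[0,0,0],"spin":0}
  ]
}}

```text
t: 10.55
eef_pos: [453.9, -16.7, 199.9]
tcp_rot: [-3.141, -0.0, 2.845]
ft_force: [-1.2, 0.4, -0.4]
opening: 0.462
grip_force: 0.0
```

```bash
python3 - <<'E'
from h import *
to([454.3,-10.8,70],163.5)
E
```

```text
t 10.55 tcp [453.9 -16.7 199.9] yaw 163.0 f [-1.2   0.43 -0.45] open 0.46
need mm [np.float64(1.3), np.float64(5.8), np.float64(129.9)] spin -0.5
```

Emit:
{"fn": "carry_out", "kwargs": {
  "moves": [
    {"slide":[0.003,0.0145,0],"spin":-0.0167},
    {"slide":[0,0,0.065],"spin":0},
    {"slide":[0,0,0.065],"spin":0},
    {"slide":[0,0,0.065],"spin":0},
    {"slide":[0,0,0.065],"spin":0},
    {"slide":[0,0,0.065],"spin":0},
    {"slide":[0,0,0],"spin":0},
    {"slide":[0,0,0],"spin":0}
  ]
}}

```text
t: 11.22
eef_pos: [454.1, -10.1, 69.5]
tcp_rot: [-3.141, -0.003, 2.856]
ft_force: [0.2, 0.5, 0.9]
opening: 0.461
grip_force: 0.0
```

```bash
python3 - <<'E'
from h import *
to([454.3,-10.8,70],163.5)
for d in(3,4,5,6):
    s=np.radians(d)
    for q in((135,0),(135,10),(135,-10)):
        for sg in(1,-1):
            R=np.array([[np.cos(s),-sg*np.sin(s)],[sg*np.sin(s),np.cos(s)]]);print(sg*d,q,((R-np.eye(2))@q/400).round(4),round(sg*d/30,4))
E
```

```text
t 11.22 tcp [454.1 -10.1  69.5] yaw 163.6 f [0.24 0.54 0.93] open 0.46
need mm [np.float64(-0.4), np.float64(-0.6), np.float64(-0.5)] spin 0.1
3 (135, 0) [-0.0005  0.0177] 0.1
-3 (135, 0) [-0.0005 -0.0177] -0.1
3 (135, 10) [-0.0018  0.0176] 0.1
-3 (135, 10) [ 0.0008 -0.0177] -0.1
3 (135, -10) [0.0008 0.0177] 0.1
-3 (135, -10) [-0.0018 -0.0176] -0.1
4 (135, 0) [-0.0008  0.0235] 0.1333
-4 (135, 0) [-0.0008 -0.0235] -0.1333
4 (135, 10) [-0.0026  0.0235] 0.1333
-4 (135, 10) [ 0.0009 -0.0236] -0.1333
4 (135, -10) [0.0009 0.0236] 0.1333
-4 (135, -10) [-0.0026 -0.0235] -0.1333
5 (135, 0) [-0.0013  0.0294] 0.1667
-5 (135, 0) [-0.0013 -0.0294] -0.1667
5 (135, 10) [-0.0035  0.0293] 0.1667
-5 (135, 10) [ 0.0009 -0.0295] -0.1667
5 (135, -10) [0.0009 0.0295] 0.1667
-5 (135, -10) [-0.0035 -0.0293] -0.1667
6 (135, 0) [-0.0018  0.0353] 0.2
-6 (135, 0) [-0.0018 -0.0353] -0.2
6 (135, 10) [-0.0045  0.0351] 0.2
-6 (135, 10) [ 0.0008 -0.0354] -0.2
6 (135, -10) [0.0008 0.0354] 0.2
-6 (135, -10) [-0.0045 -0.0351] -0.2
```

Straddled cleanly. Now the free swing back anticlockwise.

Emit:
{"fn": "carry_out", "kwargs": {
  "moves": [
    {"slide":[0,-0.0125,0],"spin":0},
    {"slide":[0,-0.0125,0],"spin":0},
    {"slide":[-0.0026,-0.0235,0],"spin":-0.1333},
    {"slide":[-0.0026,-0.0235,0],"spin":-0.1333},
    {"slide":[-0.0026,-0.0235,0],"spin":-0.1333},
    {"slide":[-0.0026,-0.0235,0],"spin":-0.1333}
  ]
}}

```text
t: 11.72
eef_pos: [449.4, -58.5, 71.3]
tcp_rot: [-3.141, 0.002, 3.14]
ft_force: [0.3, 0.6, 0.4]
opening: 0.461
grip_force: 0.4
```

Emit:
{"fn": "carry_out", "kwargs": {
  "moves": [
    {"slide":[-0.0026,-0.0235,0],"spin":-0.1333},
    {"slide":[-0.0026,-0.0235,0],"spin":-0.1333},
    {"slide":[-0.0026,-0.0235,0],"spin":-0.1333},
    {"slide":[-0.0026,-0.0235,0],"spin":-0.1333},
    {"slide":[-0.0026,-0.0235,0],"spin":-0.1333},
    {"slide":[-0.0026,-0.0235,0],"spin":-0.1333}
  ]
}}

```text
t: 12.22
eef_pos: [465.0, -112.8, 71.4]
tcp_rot: [-3.14, 0.002, -2.725]
ft_force: [1.3, 0.9, -0.3]
opening: 0.458
grip_force: 0.3
```

```bash
cat >> h.py <<'E'
AX=np.array([583.6,-48.8]);PS0=187.3
def rel():
    p,y=pose();d=p[:2]-AX
    px=d@[np.cos(y),np.sin(y)];py=d@[np.sin(y),-np.cos(y)]
    print('px,py',round(px,1),round(py,1),'tool h deg',round(PS0-np.degrees(y),1),'TCP ang h',round(PS0-np.degrees(np.arctan2(d[1],d[0]))%360,1));f=state()['ft_force']
    print('tangential push +cw',round(-(f[:2]@[np.sin(y),-np.cos(y)]),2))
E
python3 - <<'E'
from h import *
rel();s=read_camera('scene');m=(s['color'].max(2)<55).astype(np.uint8)
E
```

```text
t 12.22 tcp [ 465.  -112.8   71.4] yaw 203.9 f [ 1.26  0.9  -0.26] open 0.46
px,py 134.4 -10.5 tool h deg -16.6 TCP ang h -21.0
tangential push +cw -0.32
```

Emit:
{"fn": "carry_out", "kwargs": {
  "moves": [
    {"slide":[-0.0026,-0.0235,0],"spin":-0.1333},
    {"slide":[-0.0026,-0.0235,0],"spin":-0.1333},
    {"slide":[-0.0018,-0.0176,0],"spin":-0.1},
    {"slide":[0,0,0],"spin":0}
  ]
}}

```text
t: 12.6
eef_pos: [479.8, -134.5, 71.0]
tcp_rot: [-3.139, 0.001, -2.536]
ft_force: [-0.1, 1.1, -0.7]
opening: 0.457
grip_force: 0.0
```

```bash
python3 - <<'E'
from h import *
rel();c=read_camera('top')
g=c['color'][255:330,350:420].max(2)
print('\n'.join(''.join('#' if v<45 else '+' if v<80 else '.' for v in r) for r in g[::2]))
E
```

```text
t 12.6 tcp [ 479.8 -134.5   71. ] yaw 214.7 f [-0.1   1.11 -0.74] open 0.46
px,py 134.1 -11.4 tool h deg -27.4 TCP ang h -32.2
tangential push +cw -0.97
......................................................................
......................................................................
................................................................+.....
............................................................+#++++++..
........................++.................................++++++++++.
................................++++++#+..................++++++++++++
..............................++++++++++.................+++++++++++++
.............................+++++++++++#++++....++++####+++++++++++++
............................##+++++++++#+++++++++#########++++++++++++
...........................##++++++++++#+++++++++++++#######++++++++++
.........................###++++++++++#+++++++++++++++++++####++++++++
.........................##+++++++++++++++++++++++++++++++++++###+++++
........................##+++++++++++#+...++++++++++++++++++++++++#+#+
........................
[... 1050 characters left out ...]
......##+....++####+###++++++++++++++++++++++++++++###+++++++
..............+#+...++######++++++++++++++++++++++++++++++++++###+++++
..............#++++++#####++++++++++++++++++++++++++++++++++++++##++++
.............++++++#####+++++++++++++++++++++++++++++++++++++##+++##++
............++++++####+++++++++++++++++++++++++++++++++++++++++##+##+.
............+++++###+++++++++++++++++++++++++++++++++++++++++++###+#++
...........++++#####+++++++++++++++++++++++++++++++++++++++++++###++++
..............#####+++++++++++++++++++++++++++++++++++++++++++++##....
.............+###++++++++++++++++++++++++++++++++++++++++++++++++#+...
............+###++++++++++++++++++++++++++++++++++++++++++++++++###+..
```

Emit:
{"fn": "carry_out", "kwargs": {
  "moves": [
    {"slide":[-0.001,-0.0118,0],"spin":-0.0667},
    {"slide":[0,0,0],"spin":0},
    {"slide":[0,0,0],"spin":0}
  ]
}}

```text
t: 12.9
eef_pos: [481.9, -136.8, 70.3]
tcp_rot: [-3.141, 0.0, -2.504]
ft_force: [-0.9, 0.3, -0.6]
opening: 0.462
grip_force: 0.0
```

```bash
python3 - <<'E'
from h import *
rel()
E
```

```text
t 12.9 tcp [ 481.9 -136.8   70.3] yaw 216.5 f [-0.93  0.28 -0.58] open 0.46
px,py 134.2 -10.1 tool h deg -29.2 TCP ang h -33.6
tangential push +cw -0.78
```

It ran free back to about -0.51 rad. First tightening stroke:

Emit:
{"fn": "carry_out", "kwargs": {
  "moves": [
    {"slide":[0,0.025,0],"spin":0},
    {"slide":[0,0.025,0],"spin":0},
    {"slide":[-0.0018,0.0176,0],"spin":0.1},
    {"slide":[-0.0018,0.0176,0],"spin":0.1},
    {"slide":[-0.0018,0.0176,0],"spin":0.1},
    {"slide":[-0.0018,0.0176,0],"spin":0.1},
    {"slide":[-0.0018,0.0176,0],"spin":0.1},
    {"slide":[-0.0018,0.0176,0],"spin":0.1}
  ]
}}

```text
t: 13.57
eef_pos: [452.4, -81.2, 70.0]
tcp_rot: [-3.142, 0.0, -2.818]
ft_force: [1.5, -2.0, -0.8]
opening: 0.459
grip_force: 1.3
```

Emit:
{"fn": "carry_out", "kwargs": {
  "moves": [
    {"slide":[-0.0018,0.0176,0],"spin":0.1},
    {"slide":[-0.0018,0.0176,0],"spin":0.1},
    {"slide":[-0.0018,0.0176,0],"spin":0.1},
    {"slide":[-0.0018,0.0176,0],"spin":0.1}
  ]
}}

```text
t: 13.9
eef_pos: [448.3, -53.2, 69.9]
tcp_rot: [-3.142, -0.0, -3.028]
ft_force: [1.4, -2.5, -1.3]
opening: 0.459
grip_force: 1.3
```

```bash
python3 - <<'E'
from h import *
rel()
E
```

```text
t 13.9 tcp [448.3 -53.2  69.9] yaw 186.5 f [ 1.39 -2.48 -1.34] open 0.46
px,py 135.0 11.0 tool h deg 0.8 TCP ang h 5.4
tangential push +cw 2.62
```

Emit:
{"fn": "carry_out", "kwargs": {
  "moves": [
    {"slide":[-0.0018,0.0176,0],"spin":0.1},
    {"slide":[-0.0018,0.0176,0],"spin":0.1},
    {"slide":[-0.0018,0.0176,0],"spin":0.1}
  ]
}}

```text
t: 14.15
eef_pos: [448.9, -32.0, 69.9]
tcp_rot: [-3.142, -0.0, 3.099]
ft_force: [1.3, -2.0, -1.5]
opening: 0.457
grip_force: 1.2
```

Emit:
{"fn": "carry_out", "kwargs": {
  "moves": [
    {"slide":[-0.0018,0.0176,0],"spin":0.1},
    {"slide":[-0.0018,0.0176,0],"spin":0.1}
  ]
}}

```text
t: 14.32
eef_pos: [451.2, -18.1, 69.9]
tcp_rot: [-3.142, -0.001, 2.994]
ft_force: [0.1, -2.5, -1.7]
opening: 0.458
grip_force: 1.2
```

Emit:
{"fn": "carry_out", "kwargs": {
  "moves": [
    {"slide":[-0.0018,0.0176,0],"spin":0.1},
    {"slide":[-0.0018,0.0176,0],"spin":0.1}
  ]
}}

```text
t: 14.48
eef_pos: [455.0, -4.5, 69.9]
tcp_rot: [-3.141, -0.001, 2.889]
ft_force: [-0.4, -2.4, -1.2]
opening: 0.457
grip_force: 1.2
```

```bash
python3 - <<'E'
from h import *
rel()
E
```

```text
t 14.48 tcp [455.   -4.5  69.9] yaw 165.5 f [-0.44 -2.44 -1.16] open 0.46
px,py 135.6 10.8 tool h deg 21.8 TCP ang h 26.3
tangential push +cw 2.48
```

Emit:
{"fn": "carry_out", "kwargs": {
  "moves": [
    {"slide":[-0.0018,0.0176,0],"spin":0.1},
    {"slide":[-0.0012,0.0118,0],"spin":0.0667},
    {"slide":[0,0,0],"spin":0}
  ]
}}

```text
t: 14.73
eef_pos: [459.5, 6.8, 69.9]
tcp_rot: [-3.142, -0.001, 2.804]
ft_force: [-0.2, -0.2, -0.0]
opening: 0.461
grip_force: 0.1
```

Emit:
{"fn": "carry_out", "kwargs": {
  "moves": [
    {"slide":[0,-0.025,0],"spin":0},
    {"slide":[0,-0.025,0],"spin":0},
    {"slide":[-0.0026,-0.0235,0],"spin":-0.1333},
    {"slide":[-0.0026,-0.0235,0],"spin":-0.1333},
    {"slide":[-0.0026,-0.0235,0],"spin":-0.1333},
    {"slide":[-0.0026,-0.0235,0],"spin":-0.1333},
    {"slide":[-0.0026,-0.0235,0],"spin":-0.1333},
    {"slide":[-0.0026,-0.0235,0],"spin":-0.1333},
    {"slide":[-0.0026,-0.0235,0],"spin":-0.1333},
    {"slide":[-0.0026,-0.0235,0],"spin":-0.1333},
    {"slide":[-0.0026,-0.0235,0],"spin":-0.1333},
    {"slide":[-0.0026,-0.0235,0],"spin":-0.1333}
  ]
}}

```text
t: 15.73
eef_pos: [461.1, -107.0, 69.9]
tcp_rot: [3.141, -0.0, -2.777]
ft_force: [0.0, 0.6, 0.1]
opening: 0.46
grip_force: 0.3
```

```bash
python3 - <<'E'
from h import *
rel()
E
```

```text
t 15.73 tcp [ 461.1 -107.    69.9] yaw 200.9 f [0.01 0.62 0.1 ] open 0.46
px,py 135.2 -10.7 tool h deg -13.6 TCP ang h -18.1
tangential push +cw -0.58
```

Emit:
{"fn": "carry_out", "kwargs": {
  "moves": [
    {"slide":[-0.0026,-0.0235,0],"spin":-0.1333},
    {"slide":[-0.0026,-0.0235,0],"spin":-0.1333},
    {"slide":[-0.0026,-0.0235,0],"spin":-0.1333},
    {"slide":[-0.0018,-0.0176,0],"spin":-0.1},
    {"slide":[0,0.025,0],"spin":0},
    {"slide":[0,0.025,0],"spin":0},
    {"slide":[-0.0018,0.0176,0],"spin":0.1},
    {"slide":[-0.0018,0.0176,0],"spin":0.1},
    {"slide":[-0.0018,0.0176,0],"spin":0.1}
  ]
}}

```text
t: 16.48
eef_pos: [458.0, -99.4, 69.9]
tcp_rot: [3.141, -0.001, -2.68]
ft_force: [-0.3, -0.5, -0.3]
opening: 0.457
grip_force: 0.2
```

Emit:
{"fn": "carry_out", "kwargs": {
  "moves": [
    {"slide":[-0.0018,0.0176,0],"spin":0.1},
    {"slide":[-0.0018,0.0176,0],"spin":0.1},
    {"slide":[-0.0018,0.0176,0],"spin":0.1}
  ]
}}

```text
t: 16.73
eef_pos: [451.7, -79.3, 69.9]
tcp_rot: [3.141, -0.0, -2.836]
ft_force: [1.8, -2.6, -2.6]
opening: 0.462
grip_force: 1.2
```

Emit:
{"fn": "carry_out", "kwargs": {
  "moves": [
    {"slide":[-0.0018,0.0176,0],"spin":0.1},
    {"slide":[-0.0018,0.0176,0],"spin":0.1}
  ]
}}

```text
t: 16.9
eef_pos: [449.2, -65.4, 69.9]
tcp_rot: [3.141, -0.0, -2.941]
ft_force: [1.3, -2.5, -1.3]
opening: 0.462
grip_force: 1.2
```

Emit:
{"fn": "carry_out", "kwargs": {
  "moves": [
    {"slide":[-0.0018,0.0176,0],"spin":0.1},
    {"slide":[-0.0018,0.0176,0],"spin":0.1}
  ]
}}

```text
t: 17.07
eef_pos: [448.0, -51.3, 69.9]
tcp_rot: [3.141, -0.001, -3.046]
ft_force: [0.6, -2.7, -1.4]
opening: 0.461
grip_force: 1.2
```

```bash
python3 - <<'E'
from h import *
rel()
E
```

```text
t 17.07 tcp [448.  -51.3  69.9] yaw 185.5 f [ 0.6  -2.74 -1.43] open 0.46
px,py 135.2 10.4 tool h deg 1.8 TCP ang h 6.2
tangential push +cw 2.79
```

Emit:
{"fn": "carry_out", "kwargs": {
  "moves": [
    {"slide":[-0.0018,0.0176,0],"spin":0.1},
    {"slide":[-0.0018,0.0176,0],"spin":0.1}
  ]
}}

```text
t: 17.23
eef_pos: [448.4, -37.2, 69.9]
tcp_rot: [3.141, -0.001, 3.133]
ft_force: [0.2, -2.8, -2.3]
opening: 0.46
grip_force: 1.2
```

Emit:
{"fn": "carry_out", "kwargs": {
  "moves": [
    {"slide":[-0.0018,0.0176,0],"spin":0.1},
    {"slide":[-0.0018,0.0176,0],"spin":0.1}
  ]
}}

```text
t: 17.4
eef_pos: [450.2, -23.2, 69.9]
tcp_rot: [-3.142, -0.001, 3.028]
ft_force: [-0.3, -2.7, -0.3]
opening: 0.459
grip_force: 1.2
```

Emit:
{"fn": "carry_out", "kwargs": {
  "moves": [
    {"slide":[-0.0018,0.0176,0],"spin":0.1},
    {"slide":[-0.0018,0.0176,0],"spin":0.1}
  ]
}}

```text
t: 17.57
eef_pos: [453.4, -9.5, 69.8]
tcp_rot: [-3.141, -0.001, 2.923]
ft_force: [-0.8, -3.9, -1.9]
opening: 0.458
grip_force: 1.7
```

Emit:
{"fn": "carry_out", "kwargs": {
  "moves": [
    {"slide":[-0.0018,0.0176,0],"spin":0.1},
    {"slide":[-0.0018,0.0176,0],"spin":0.1}
  ]
}}

```text
t: 17.73
eef_pos: [458.0, 3.7, 69.7]
tcp_rot: [-3.141, -0.002, 2.819]
ft_force: [-0.7, -4.4, -3.2]
opening: 0.461
grip_force: 2.3
```

```bash
python3 - <<'E'
from h import *
rel()
E
```

```text
t 17.73 tcp [458.    3.7  69.7] yaw 161.5 f [-0.69 -4.35 -3.23] open 0.46
px,py 135.8 9.9 tool h deg 25.8 TCP ang h 30.0
tangential push +cw 4.34
```

Contact with the glass was felt at about h=16°, and the force is now 4.4 N. I go back part way, then do the final stroke slowly.

Emit:
{"fn": "carry_out", "kwargs": {
  "moves": [
    {"slide":[0,-0.025,0],"spin":0},
    {"slide":[0,-0.025,0],"spin":0},
    {"slide":[-0.0026,-0.0235,0],"spin":-0.1333},
    {"slide":[-0.0026,-0.0235,0],"spin":-0.1333},
    {"slide":[-0.0026,-0.0235,0],"spin":-0.1333},
    {"slide":[-0.0026,-0.0235,0],"spin":-0.1333},
    {"slide":[-0.0026,-0.0235,0],"spin":-0.1333},
    {"slide":[-0.0026,-0.0235,0],"spin":-0.1333},
    {"slide":[-0.0026,-0.0235,0],"spin":-0.1333},
    {"slide":[-0.0026,-0.0235,0],"spin":-0.1333},
    {"slide":[-0.0026,-0.0235,0],"spin":-0.1333},
    {"slide":[0,0,0],"spin":0}
  ]
}}

```text
t: 18.73
eef_pos: [459.1, -101.4, 70.0]
tcp_rot: [-3.141, 0.0, -2.83]
ft_force: [-0.3, 0.3, -0.4]
opening: 0.458
grip_force: 0.0
```

Emit:
{"fn": "carry_out", "kwargs": {
  "moves": [
    {"slide":[0,0.025,0],"spin":0},
    {"slide":[0,0.0225,0],"spin":0},
    {"slide":[-0.0012,0.0118,0],"spin":0.0667},
    {"slide":[-0.0006,0.0059,0],"spin":0.0333},
    {"slide":[-0.0006,0.0059,0],"spin":0.0333},
    {"slide":[-0.0006,0.0059,0],"spin":0.0333}
  ]
}}

```text
t: 19.23
eef_pos: [451.4, -68.9, 70.0]
tcp_rot: [3.141, -0.0, -2.921]
ft_force: [-0.3, 0.4, -0.4]
opening: 0.459
grip_force: 0.2
```

```bash
python3 - <<'E'
from h import *
rel()
E
```

```text
t 19.23 tcp [451.4 -68.9  70. ] yaw 192.6 f [-0.35  0.39 -0.4 ] open 0.46
px,py 133.4 9.3 tool h deg -5.3 TCP ang h -1.3
tangential push +cw -0.46
```

Emit:
{"fn": "carry_out", "kwargs": {
  "moves": [
    {"slide":[-0.0006,0.0059,0],"spin":0.0333},
    {"slide":[-0.0006,0.0059,0],"spin":0.0333},
    {"slide":[-0.0006,0.0059,0],"spin":0.0333},
    {"slide":[-0.0006,0.0059,0],"spin":0.0333}
  ]
}}

```text
t: 19.57
eef_pos: [450.5, -60.2, 69.8]
tcp_rot: [3.142, -0.001, -2.992]
ft_force: [-2.7, -5.4, -1.0]
opening: 0.46
grip_force: 2.4
```

Emit:
{"fn": "carry_out", "kwargs": {
  "moves": [
    {"slide":[-0.0006,0.0059,0],"spin":0.0333},
    {"slide":[-0.0006,0.0059,0],"spin":0.0333},
    {"slide":[-0.0006,0.0059,0],"spin":0.0333},
    {"slide":[-0.0006,0.0059,0],"spin":0.0333}
  ]
}}

```text
t: 19.9
eef_pos: [450.0, -50.7, 69.7]
tcp_rot: [3.141, -0.001, -3.061]
ft_force: [-4.5, -5.5, -0.9]
opening: 0.461
grip_force: 2.9
```

Emit:
{"fn": "carry_out", "kwargs": {
  "moves": [
    {"slide":[-0.0006,0.0059,0],"spin":0.0333},
    {"slide":[-0.0006,0.0059,0],"spin":0.0333},
    {"slide":[-0.0006,0.0059,0],"spin":0.0333}
  ]
}}

```text
t: 20.15
eef_pos: [450.0, -43.6, 69.6]
tcp_rot: [3.141, -0.002, -3.114]
ft_force: [-4.2, -6.5, -1.7]
opening: 0.46
grip_force: 3.2
```

```bash
python3 - <<'E'
from h import *
rel()
E
```

```text
t 20.15 tcp [450.  -43.6  69.6] yaw 181.6 f [-4.25 -6.49 -1.68] open 0.46
px,py 133.4 8.9 tool h deg 5.7 TCP ang h 9.5
tangential push +cw 6.37
```

Emit:
{"fn": "carry_out", "kwargs": {
  "moves": [
    {"slide":[-0.0006,0.0059,0],"spin":0.0333},
    {"slide":[-0.0006,0.0059,0],"spin":0.0333}
  ]
}}

```text
t: 20.32
eef_pos: [450.2, -38.9, 69.6]
tcp_rot: [3.142, -0.002, 3.135]
ft_force: [-4.6, -7.7, -2.7]
opening: 0.459
grip_force: 3.4
```

Emit:
{"fn": "carry_out", "kwargs": {
  "moves": [
    {"slide":[-0.0006,0.0059,0],"spin":0.0333}
  ]
}}

```text
t: 20.4
eef_pos: [450.4, -36.5, 69.5]
tcp_rot: [3.142, -0.002, 3.117]
ft_force: [-4.1, -6.6, -3.0]
opening: 0.461
grip_force: 3.5
```

Emit:
{"fn": "carry_out", "kwargs": {
  "moves": [
    {"slide":[-0.0006,0.0059,0],"spin":0.0333}
  ]
}}

```text
t: 20.48
eef_pos: [450.6, -34.2, 69.5]
tcp_rot: [3.142, -0.003, 3.1]
ft_force: [-4.7, -6.2, -2.2]
opening: 0.46
grip_force: 3.6
```

```bash
cat >> h.py <<'E'
def torque():
    s=state();p=s['eef_pos'];y=s['tcp_rot'][2];f=-s['ft_force'][:2]
    ex=np.array([np.cos(y),np.sin(y)]);ey=np.array([np.sin(y),-np.cos(y)]);px=(p[:2]-AX)@ex
    print('torque Nm',round((px*(f@ey)+13*(f@ex))/1000,3))
E
python3 - <<'E'
from h import *
rel();torque()
for i in range(3): read_camera('top');torque()
E
```

```text
t 20.48 tcp [450.6 -34.2  69.5] yaw 177.6 f [-4.67 -6.21 -2.2 ] open 0.46
px,py 133.5 9.1 tool h deg 9.7 TCP ang h 13.6
tangential push +cw 6.4
torque Nm 0.796
torque Nm 0.782
torque Nm 0.627
torque Nm 0.55
```

Emit:
{"fn": "carry_out", "kwargs": {
  "moves": [
    {"slide":[-0.0006,0.0059,0],"spin":0.0333},
    {"slide":[-0.0006,0.0059,0],"spin":0.0333}
  ]
}}

```text
t: 20.8
eef_pos: [451.5, -29.6, 69.5]
tcp_rot: [-3.141, -0.002, 3.065]
ft_force: [-4.0, -7.2, -3.7]
opening: 0.461
grip_force: 3.8
```

```bash
python3 - <<'E'
from h import *
rel();torque()
E
```

```text
t 20.8 tcp [451.5 -29.6  69.5] yaw 175.6 f [-3.97 -7.23 -3.74] open 0.46
px,py 133.2 9.0 tool h deg 11.7 TCP ang h 15.6
tangential push +cw 7.51
torque Nm 0.956
```

Emit:
{"fn": "carry_out", "kwargs": {
  "moves": [
    {"slide":[-0.0006,0.0059,0],"spin":0.0333}
  ]
}}

```text
t: 20.88
eef_pos: [451.9, -27.2, 69.5]
tcp_rot: [-3.141, -0.002, 3.047]
ft_force: [-5.7, -7.8, -3.7]
opening: 0.461
grip_force: 3.9
```

```bash
python3 - <<'E'
from h import *
rel();torque()
E
```

```text
t 20.88 tcp [451.9 -27.2  69.5] yaw 174.6 f [-5.68 -7.84 -3.67] open 0.46
px,py 133.2 9.1 tool h deg 12.7 TCP ang h 16.6
tangential push +cw 8.34
torque Nm 1.047
```

Torque reads about 1.0 N m, and the tangential force is about 7.5–8 N. I stop here, centre the fingers clear of the grip and lift away.

Emit:
{"fn": "carry_out", "kwargs": {
  "moves": [
    {"slide":[0,-0.0225,0],"spin":0},
    {"slide":[0,0,0],"spin":0},
    {"slide":[0,0,0],"spin":0},
    {"slide":[0,0,-0.05],"spin":0},
    {"slide":[0,0,-0.08],"spin":0},
    {"slide":[0,0,-0.08],"spin":0},
    {"slide":[0,0,-0.08],"spin":0},
    {"slide":[0,0.09,0],"spin":0},
    {"slide":[0,0.09,0],"spin":0},
    {"slide":[0,0.09,0],"spin":0},
    {"slide":[0,0.09,0],"spin":0},
    {"slide":[0,0.09,0],"spin":0}
  ]
}}

```text
t: 21.88
eef_pos: [468.6, 144.9, 186.2]
tcp_rot: [3.141, 0.001, 3.049]
ft_force: [0.4, -0.0, 0.3]
opening: 0.462
grip_force: 0.0
```

Emit:
{"fn": "carry_out", "kwargs": {
  "moves": [
    {"slide":[0,0.06,0],"spin":0},
    {"slide":[0,0,0],"spin":0},
    {"slide":[0,0,0],"spin":0},
    {"slide":[0,0,0],"spin":0}
  ]
}}

```text
t: 22.22
eef_pos: [470.7, 166.8, 185.8]
tcp_rot: [-3.142, -0.0, 3.05]
ft_force: [-0.0, 0.3, -0.4]
opening: 0.459
grip_force: 0.0
```

```bash
python3 - <<'E'
from h import *
pose();t=read_camera('top');g=grip(t);print(g[0],g[1],g[3])
L=t['color'][228:262,340:382].max(2)
print('\n'.join(''.join('#' if v<75 else '+' if v<105 else '.' for v in r) for r in L))
t0=cv2.imread('pics/top0.png')[:,:,::-1]
d=(cv2.absdiff(t0,t['color']).max(2)>60).astype(np.uint8)
n,l,s,c=cv2.connectedComponentsWithStats(d);print([x.tolist() for x in s[1:] if x[4]>8])
E
```

```text
t 22.22 tcp [470.7 166.8 185.8] yaw 174.7 f [-0.04  0.3  -0.39] open 0.46
[354 280   8  40 302] ((357.5, 299.5), (39.0, 7.0), 90.0) [448.78213023 -43.18948846]
..........................................
..........................................
..........................................
..........................................
..........................................
..........................................
..........................................
.....................................+....
..............................++++...+....
........................+++...+++#........
........................+++...+++++.......
.......................++++...#+++........
..+++..................++++..++++.....++..
.+++++................++#.............++..
.+++++................++++................
.+++++................++++................
..+#+................+##+++...............
.....................+++..+...............
..................++++#+..................
.................+#####...................
................+++####.....+.............
................+++####+.............
[... 272 characters left out ...]
..................+...............
........................+.................
......................++..................
..........................................
..........................................
..................................++......
[[355, 235, 5, 11, 34], [361, 237, 6, 10, 22], [230, 271, 93, 176, 10653], [343, 278, 20, 42, 587], [338, 331, 12, 6, 41], [307, 348, 46, 12, 291], [318, 359, 7, 2, 9], [128, 388, 80, 66, 1361], [167, 389, 13, 4, 27], [63, 391, 94, 89, 3973], [45, 399, 14, 12, 77], [216, 418, 20, 39, 484], [194, 424, 21, 16, 116], [203, 437, 9, 2, 10], [69, 440, 4, 4, 9], [317, 454, 5, 8, 15], [161, 458, 92, 22, 1159], [33, 463, 28, 17, 228], [66, 473, 5, 7, 18]]
```

```bash
python3 -c "
from cell import *
print(job_done())"
```

```text
the job is handed in; nothing more can be done
None
```

I flipped the lever to tighten, swung the handle back freely to about -0.51 rad, and tightened the bolt until the wrist force read about 1 N m (single noisy readings of 0.96 and 1.05). The gripper was then lifted clear and the job handed in at about 22 s; the verdict wasn't shown, the handle sat a few degrees back after release, and I didn't check the other things on the table one by one.

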